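Load a housing into the laser-marking nest and close the toe clamp

TASK

Load the long aluminium housing with the round spigot into the marking nest, spigot end away from the sliding clamp. With the clamp still standing open, well clear of it, shift it along the nest until the groove underneath drops over the nest's cross key and it lies fully down and level on the floor. Then slide the clamp up until its face bears against the housing's plain end, without dropping or forcing the housing in the nest, and leave the other things on the table where they are.

Things in the scene. Friction and masses are not known exactly. Their poses are not given: they have to be found in the camera images.
- housing: Loose extruded aluminium housing, about 0.35 kg, right side up on the table: a block 44 (its x) x 150 (its y) x 32 mm high, with a round spigot 24 mm in diameter and 20 mm long on its -y end, axis 16 mm above the underside; the +y end is plain and flat. Origin: centre of the underside of the 150 mm block; z up. A groove crosses the underside (see groove).
- groove (a point): Middle of the groove's mouth in the housing's underside, 10 mm from the housing's origin towards the spigot. The groove runs right across (along the housing's x), 15 mm wide and 9 mm deep.
- spigot_end (a point): The middle of the end face of the housing's spigot, 95 mm from the housing's origin along its -y, 16 mm above its underside.
- nest: Fixed marking nest. Origin on the table; its y runs along the nest, towards the sliding clamp. Base plate 120 mm wide, 10 mm high, y -95 to +205 mm; on it a rail 40 mm wide whose flat top, the nest's floor, is 32 mm above the table. The housing lies lengthwise on it, spigot towards -y. When seated its origin is 32 mm above the table; off the key it stands up to 7 mm higher or aslant.
- nest_floor (a point): Point on the nest's floor, 32 mm above the nest's origin. Two pairs of guide walls (nest y -70 to -35 and +58 to +95 mm) flank the rail: inner faces 47.4 mm apart up to 8 mm above the floor, then flaring out, tops 18 mm above it, 80 mm apart over their backs at most. Between the pairs the sides are open for the fingers.
- key_zone (a point): Middle of the stretch of floor where the cross key stands. The key is 36 mm across, 12 mm along nest y, 7 mm high and fits the housing's groove with 1.5 mm to spare each way. It is locked for the job, its middle anywhere from 12 mm before to 12 mm beyond this point along nest y: where is not reported and must be felt for or seen. This point does not move with the key.
- clamp (a joint): Toe clamp that slides along the nest, 3 N of friction, stays where it is left. 0 = fully open (its face at nest y = +160 mm); the value (m) grows as it slides along the nest's -y towards the housing, up to 0.095.
- clamp_face (a point): Middle of the clamp's flat front face (42 mm wide, looks to nest -y), 16 mm above the nest's floor, to bear on the housing's plain end. Above it a toe 30 mm wide sticks out 12 mm over the housing, 34.5 to 44 mm above the floor. The clamp's block is 42 mm wide and runs 42 mm back from the face, its top 44 mm above the floor.
- clamp_grip (a point): Point in the black upright grip on the clamp: 20 mm wide (nest x), 26 mm along nest y, from 44 to 80 mm above the nest's floor; this point is 66 mm above the floor, on the grip's axis, 22 mm behind the face.
- offcut: Bystander: plain aluminium block 44 x 90 x 28 mm without spigot. Origin: centre of underside.
- carton: Bystander: white box 60 x 80 x 50 mm. Origin: centre of underside.
- tape: Bystander: cardboard ring 84 mm in diameter, 25 mm high. Origin: centre of underside.
- driver: Bystander: screwdriver 170 mm long, lying. Origin under its middle, long axis its x.
- brown_box: Bystander: cardboard box 70 x 100 x 45 mm. Origin: centre of underside.
Not all that is in view belongs to the job. What is shaped like the housing but blue is not meant.

How it is judged:
By the outcome, as a careful person would: the job done as asked, in the order asked, and still so for the second after the job is handed in, with the robot touching nothing.
It also fails if it takes over 67 s, if anything falls off the work surface, if the arm or the gripper's body presses on something with over 40 N, if the wrist force passes 120 N, or if a joint passes its speed limit or range.

ROBOT

A 7-joint arm with a two-finger parallel gripper is mounted at the origin on the work surface. World frame = base frame: x ahead of the robot, y to its left, z up, the work surface at z = 0. Lengths are in mm, angles in rad, forces in N, time in s.
With the tool pointing down it reaches from about 400 to 875 mm from the base axis. Payload 6.5 kg.
Tool frame: the origin (TCP) lies between the finger pads; the fingertips stand 22 mm ahead of it and the grasp point (between the pads) lies 3 mm ahead of it; z points along the fingers, y is the line along which they close (so a half turn about z gives the same grasp; the last joint's range is limited). The gripper opens to 85 mm and grips with 20 to 120 N. Pads are 22 mm wide; open, the fingers measure 114 mm over their backs; the gripper's body (76 mm by 85 mm) begins 54 mm behind the grasp point. The pads swing forward as they close: fully open they stand 13 mm farther back than shut.
Start: joints at [-1.387, 0.536, -0.004, 1.538, 0.003, 1.067, -0.071], TCP at [160.682, 629.819, 253.29] pointing down, gripper open.
Joint ranges: [-2.7, 2.7], [-0.37, 2.16], [-1.27, 1.26], [0.24, 2.4], [-1.31, 4.45], [0.19, 1.91], [-2.76, 2.76]. Speed limits (rad/s): [2.39, 2.39, 3.14, 3.14, 3.14, 3.14, 3.14].

INTERFACE

Orientations are given as a rotation vector (axis times angle).
In Python, from bench import get_state, capture, sign_off gives the robot as it stands.
- The arm moves only by the shell command python3 -m crank 'ROWS'. ROWS is a JSON object of lists of equal length, an entry for each row: "delta_pos": the shift along the tool's x, y, z each as a share of 2.5 cm, from -1 to 1, a list of three; "twist": the turn, a rotation vector about the tool's x, y, z each as a share of 8 degrees, from -1 to 1, a list of three; "gripper": the finger opening in mm, from 0 to 85.4. A call has 1 to 20 rows; each row shifts and turns the commanded pose from where the row before left it, along the tool's axes as they then stand; what a row does not reach is not made up. A row lasts 1/8 s, in which the tool goes at most 62.5 mm and 10.7 degrees, less where a joint would pass 70% of its speed; a pose out of reach is approached as far as the arm can. A call with a number of a shift or a turn outside -1 to 1 is refused whole. A call with a gripper value outside its range is refused whole. The fingers move at their own pace and stop on an object; the grip force is fixed at half the most. Time passes only in rows, so rows that do not move let the fingers close. It gives the time, the measured TCP pose, the force, the opening and the grip force at its end, in the units of the state.
- get_state(): the state, without advancing time (a new reading comes with each control period).
- capture(name): name is "scene" or "top"; returns a dict with "pixels" (480x640x3 uint8, red, green, blue), "mtx" (3x3 intrinsics, pixels), "R" (3x3) and "t" (3): a world point X has camera coordinates R X + t. Camera axes: x right, y down, z forward; pixel columns grow to the right and rows downward; lengths in mm; the calibration is good to about 2 mm. A picture is of the moment at which its call begins. There is no depth.
- sign_off(): hands the job in; it is judged then, once.
The state is a dict: "time": time; "joint_pos": joint angles; "qd": joint speeds; "tau": joint torques, N m; "tcp_pos": TCP position; "tool_rot": TCP orientation; "force": force on the tool from outside, world axes, zero at the start; "wrist_torque": the same for the moment, N m; "gripper_width": opening from 0.0 (shut) to 1.0 (fully open); "finger_force": force on a finger pad.
Only numpy, scipy, OpenCV 4.12 (cv2) and the standard library are available. Lean on these libraries where they do the work, as an engineer would, in place of code of your own. Each camera call takes 0.05 s, during which the arm holds its last target. There are 200 camera calls.

## Working session

There is one attempt and no reset: what is moved stays moved. The work goes in short steps, Python scripts to look and compute and a shell command to move; the robot and the scene stay as the last step left them, time stands still between calls to the robot, and variables do not carry over. Pictures are saved under pics/ and viewed, at most 10 in all, crops included, and the job is handed in when it is done.

```bash
mkdir -p pics
python3 - <<'E'
from bench import *
import cv2,numpy as np
s=get_state();print({k:np.round(v,3).tolist() for k,v in s.items()})
for n in("scene","top"):
    c=capture(n);np.savez(f"pics/{n}0.npz",**{k:c[k] for k in("pixels","mtx","R","t")})
    cv2.imwrite(f"pics/{n}0.png",c["pixels"][:,:,::-1]);print(n,c["mtx"],c["R"],c["t"])
E
```

```text
{'time': 0.0, 'joint_pos': [-1.387, 0.537, -0.004, 1.539, 0.003, 1.067, -0.071], 'qd': [0.0, -0.0, -0.001, 0.001, 0.0, 0.001, -0.0], 'tau': [0.0, -58.341, 1.049, -25.911, 0.012, 0.01, -0.0], 'tcp_pos': [160.553, 629.237, 252.384], 'tool_rot': [-0.391, -3.117, 0.003], 'force': [-0.113, 0.382, 0.594], 'wrist_torque': [-0.028, -0.008, -0.008], 'finger_force': 0.0, 'gripper_width': 0.999}
scene [[446.74842003   0.         320.56939168]
 [  0.         446.74842003 242.07373213]
 [  0.           0.           1.        ]] [[ 0.17385712  0.98476934  0.00174702]
 [ 0.83835429 -0.14707691 -0.52490995]
 [-0.51665828  0.09272396 -0.85115597]] [   7.20892924 -401.42613309 1261.86558769]
top [[476.56075321   0.         313.89805056]
 [  0.         476.56075321 252.57532641]
 [  0.           0.           1.        ]] [[ 4.98181701e-03 -9.99667468e-01 -2.53008970e-02]
 [-9.80872591e-01  3.83264902e-05 -1.94650866e-01]
 [ 1.94587108e-01  2.57866714e-02 -9.80546228e-01]] [-71.81555397 505.98476732 889.56917578]
```

View pics/scene0.png

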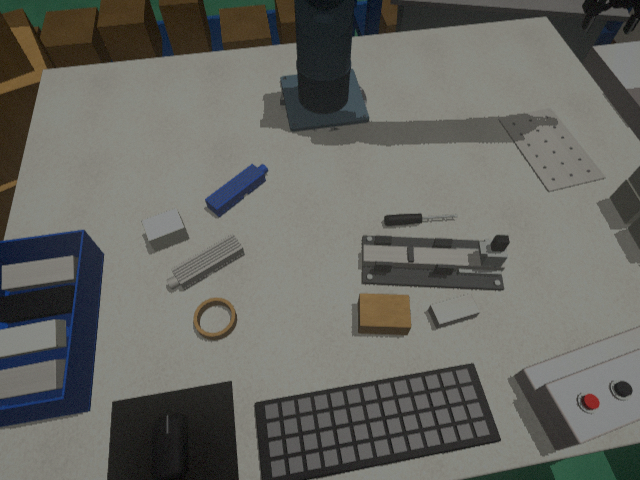

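View pics/top0.png

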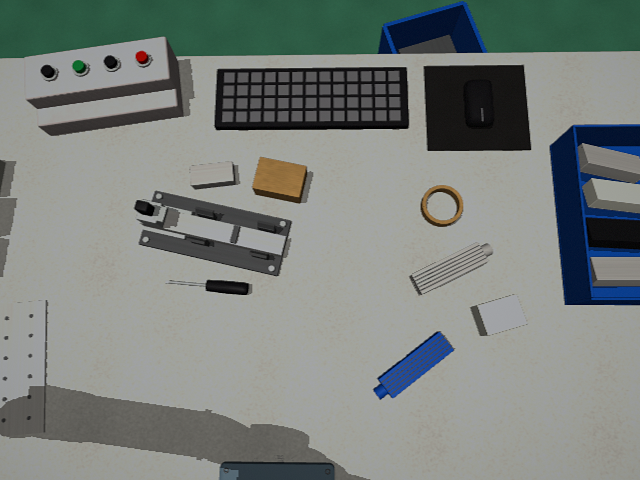

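The scene shows three candidates, listed here by top-view pixels:
- **Grey ribbed block, (450,268):** it has a round spigot at (487,250).
- **Blue block, (415,365):** same shape, but blue is excluded.
- **Plain pale block, (212,175):** short with no spigot, so this is the offcut.

The grey ribbed one fits the description. The nest is around (215,232) with its clamp at (150,212), and a dark bar at (235,234) is probably the key. I'll confirm both in an enlarged crop.

```bash
cat > h.py <<'E'
import numpy as np,cv2
def load(n): return dict(np.load(f"pics/{n}.npz"))
def ray(c,uv,z):
    d=c["R"].T@np.linalg.solve(c["mtx"],[uv[0],uv[1],1.]);o=-c["R"].T@c["t"]
    return o+d*(z-o[2])/d[2]
def proj(c,X):
    p=c["mtx"]@(c["R"]@np.array(X,float)+c["t"]);return p[:2]/p[2]
def snap(n,tag):
    from bench import capture
    c=capture(n);c={k:np.array(c[k]) for k in("pixels","mtx","R","t")}
    np.savez(f"pics/{n}{tag}.npz",**c);return c
def crop(c,x0,y0,w,h,f):return cv2.resize(c["pixels"][y0:y0+h,x0:x0+w,::-1],None,fx=f,fy=f,interpolation=cv2.INTER_CUBIC)
E
python3 - <<'E'
from h import *
t=load("top0");s=load("scene0")
a=crop(t,130,180,180,100,4.4)[:300,:792]
a=cv2.resize(crop(t,130,180,170,105,1),(480,296),interpolation=cv2.INTER_CUBIC)
b=cv2.resize(crop(t,395,230,110,102,1),(319,296),interpolation=cv2.INTER_CUBIC)
c=cv2.resize(crop(s,350,225,170,105,1),(480,296),interpolation=cv2.INTER_CUBIC)
d=cv2.resize(crop(s,155,215,110,102,1),(319,296),interpolation=cv2.INTER_CUBIC)
cv2.imwrite("pics/crop1.png",np.vstack([np.hstack([a,b]),np.hstack([c,d])]))
E
```

```text
(no output)
```

View pics/crop1.png

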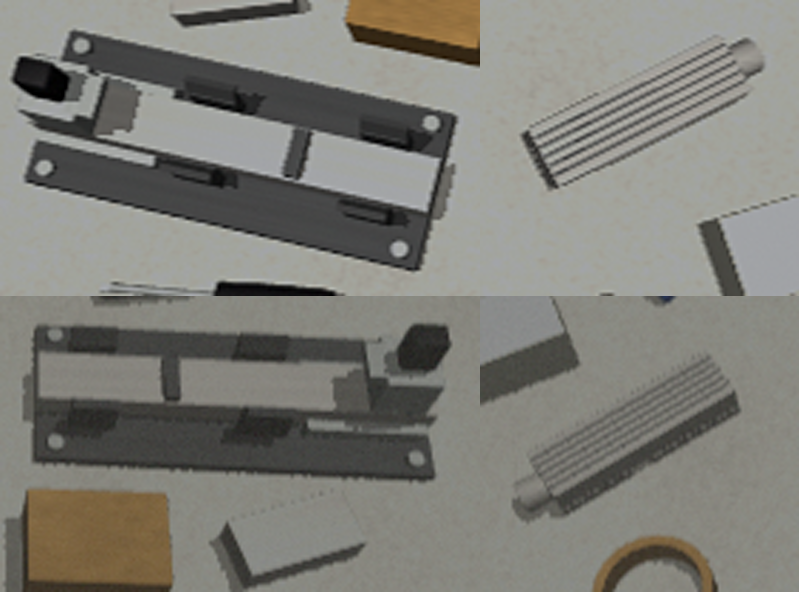

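The crop confirms it: the ribbed grey block with the round spigot is the housing, and a dark cross key is visible on the rail. Next I'll measure poses from corners in both views.

Run:
```python
from h import *
t=load("top0");s=load("scene0")
def P(c,off,sc,pts,z): return np.array([ray(c,(off[0]+(x+.5)/sc-.5,off[1]+(y+.5)/sc-.5),z)[:2] for x,y in pts])
sa=480/170;sb=319/110
A=lambda p,z:P(t,(130,180),sa,p,z)
C=lambda p,z:P(s,(350,225),sa,[(x,y-296) for x,y in p],z)
B=lambda p,z:P(t,(395,230),sb,[(x-480,y) for x,y in p],z)
D=lambda p,z:P(s,(155,215),sb,[(x-480,y-296) for x,y in p],z)
def show(n,q):print(n,q.round(1).tolist(),"mean",q.mean(0).round(1))
show("holes top (+y-far,-y far,-y near,+y near)",A([(82,46),(431,122),(399,248),(44,167)],10))
show("holes scene(-y near,-y far,+y far)",C([(55,334),(56,441),(417,457)],10))
show("plate top",A([(70,30),(456,115),(417,269),(25,181)],10))
show("plate scene",C([(36,325),(35,460),(434,478)],10))
show("key top",A([(298,127),(312,131),(297,180),(283,176)],39))
show("key scene",C([(164,355),(179,356),(180,400),(165,400)],39))
show("rail -y end top",A([(444,157),(436,212)],32)); show("rail -y scene",C([(38,352),(38,398)],32))
show("housing top (plain,plain,spig,spig)",B([(523,131),(555,187),(752,92),(720,37)],32))
show("housing scene",D([(738,390),(708,354),(529,459),(566,511)],32))
show("spigot top",B([(762,57)],20)); show("spigot sc",D([(516,501)],20))
```

```text
holes top (+y-far,-y far,-y near,+y near) [[636.2, 260.2], [576.9, -3.5], [482.7, 18.1], [543.1, 282.0]] mean [559.7 139.2]
holes scene(-y near,-y far,+y far) [[477.9, 19.6], [571.6, -1.7], [631.9, 263.4]] mean [560.5  93.8]
plate top [[648.8, 270.1], [582.2, -21.9], [467.4, 4.7], [532.5, 295.4]] mean [557.7 137.1]
plate scene [[467.0, 6.6], [584.5, -21.0], [650.7, 269.3]] mean [567.4  85. ]
key top [[565.7, 89.2], [562.7, 79.0], [526.8, 88.4], [529.7, 98.5]] mean [546.2  88.8]
key scene [[528.1, 90.5], [531.0, 101.5], [568.3, 91.4], [566.3, 80.4]] mean [548.4  91. ]
rail -y end top [[545.2, -15.4], [505.0, -10.3]] mean [525.1 -12.8]
rail -y scene [[504.8, -2.3], [544.5, -11.4]] mean [524.6  -6.8]
housing top (plain,plain,spig,spig) [[464.6, -259.4], [426.4, -279.6], [491.7, -415.8], [530.1, -396.5]] mean [ 478.2 -337.8]
housing scene [[466.4, -259.3], [430.4, -279.0], [498.5, -413.3], [545.3, -387.6]] mean [ 485.2 -334.8]
spigot top [[518.5, -428.4]] mean [ 518.5 -428.4]
spigot sc [[524.6, -425.9]] mean [ 524.6 -425.9]
```

```bash
python3 -m crank '{"delta_pos":[[-0.98,-0.63,0],[-0.98,-0.63,0],[-0.98,-0.63,0],[-0.98,-0.63,0],[-0.98,-0.63,0],[-0.98,-0.63,0],[-0.98,-0.63,0],[-0.98,-0.63,0],[-0.98,-0.63,0],[-0.98,-0.63,0],[-0.98,-0.63,0],[-0.98,-0.63,0],[-0.98,-0.63,0],[-0.98,-0.63,0],[-0.98,-0.63,0],[-0.98,-0.63,0],[-0.98,-0.63,0],[-0.98,-0.63,0],[-0.98,-0.63,0],[-0.98,-0.63,0]],"twist":[[0,0,0],[0,0,0],[0,0,0],[0,0,0],[0,0,0],[0,0,0],[0,0,0],[0,0,0],[0,0,0],[0,0,0],[0,0,0],[0,0,0],[0,0,0],[0,0,0],[0,0,0],[0,0,0],[0,0,0],[0,0,0],[0,0,0],[0,0,0]],"gripper":[85,85,85,85,85,85,85,85,85,85,85,85,85,85,85,85,85,85,85,85]}'
python3 -m crank '{"delta_pos":[[-0.11,-1,0],[-0.11,-1,0],[-0.11,-1,0],[-0.11,-1,0],[-0.11,-1,0],[-0.11,-1,0],[-0.11,-1,0],[-0.11,-1,0],[-0.11,-1,0],[-0.11,-1,0],[-0.11,-1,0],[-0.11,-1,0],[-0.11,-1,0],[-0.11,-1,0],[-0.11,-1,0],[-0.11,-1,0],[-0.11,-1,0],[-0.11,-1,0],[-0.11,-1,0],[-0.11,-1,0]],"twist":[[0,0,0],[0,0,0],[0,0,0],[0,0,0],[0,0,0],[0,0,0],[0,0,0],[0,0,0],[0,0,0],[0,0,0],[0,0,0],[0,0,0],[0,0,0.9],[0,0,0.9],[0,0,0.9],[0,0,0.9],[0,0,0.9],[0,0,0.9],[0,0,0.86],[0,0,0]],"gripper":[85,85,85,85,85,85,85,85,85,85,85,85,85,85,85,85,85,85,85,85]}'
cat >> h.py <<'E'
from scipy.spatial.transform import Rotation as Ro
def to(target,ydir_deg=None):
    "shift in tool axes (units of 25mm), yaw left (units of 8deg about tool z)"
    from bench import get_state
    s=get_state();R=Ro.from_rotvec(s["tool_rot"]).as_matrix();p=np.array(s["tcp_pos"])
    a=np.degrees(np.arctan2(R[1,1],R[0,1]))
    print("t",round(s["time"],2),"tcp",p.round(1),"yang",round(a,2),"zaxis",R[:,2].round(4),"F",np.round(s["force"],1),"w",round(s["gripper_width"],3),"ff",round(s["finger_force"],1))
    print("units",(R.T@(np.array(target)-p)/25).round(3), "twist z",None if ydir_deg is None else round((((a-ydir_deg)+90)%180-90)/8,3), "vertical err twist xy", (R.T@np.cross(R[:,2],[0,0,-1]))[:2].round(4))
E
python3 -c "
from h import *
to([480,-337,100],25.6)"
```

```text
time: 2.6
tcp_pos: [557.9, 202.7, 252.9]
tool_rot: [-0.391, -3.116, 0.001]
force: [0.1, 0.1, 0.2]
gripper_width: 0.996
finger_force: 0.0
time: 5.1
tcp_pos: [408.9, -257.3, 253.1]
tool_rot: [-1.675, -2.657, 0.001]
force: [-0.4, 0.5, 0.3]
gripper_width: 0.995
finger_force: 0.0
t 5.1 tcp [ 408.9 -257.3  253.1] yang 25.53 zaxis [-5.e-04 -0.e+00 -1.e+00] F [-0.4  0.5  0.3] w 0.995 ff 0.0
units [-4.102  1.195  6.121] twist z -0.009 vertical err twist xy [-0.0005 -0.0002]
```

```bash
python3 -m crank '{"delta_pos":[[-0.6,0.17,0.8],[-0.6,0.17,0.8],[-0.6,0.17,0.8],[-0.6,0.17,0.8],[-0.6,0.17,0.8],[-0.6,0.17,0.8],[-0.5,0.17,0.8],[0,0,0]],"twist":[[0,0,0],[0,0,0],[0,0,0],[0,0,0],[0,0,0],[0,0,0],[0,0,0],[0,0,0]],"gripper":[85,85,85,85,85,85,85,85]}'
python3 - <<'E'
from h import *
to([480,-337,26],25.6)
t=snap("top",1);s=snap("scene",1)
a=crop(t,390,200,130,120,3);b=crop(s,140,180,130,120,3)
cv2.imwrite("pics/c2.png",np.hstack([a,b]))
E
```

```text
time: 6.1
tcp_pos: [480.2, -336.2, 111.7]
tool_rot: [-1.673, -2.656, 0.001]
force: [-1.3, -0.0, 0.1]
gripper_width: 0.997
finger_force: 0.0
t 6.1 tcp [ 480.2 -336.2  111.7] yang 25.6 zaxis [-0.0027  0.0012 -1.    ] F [-1.3 -0.   0.1] w 0.997 ff 0.0
units [-0.034 -0.014  3.428] twist z 0.0 vertical err twist xy [-0.0019 -0.0023]
```

View pics/c2.png

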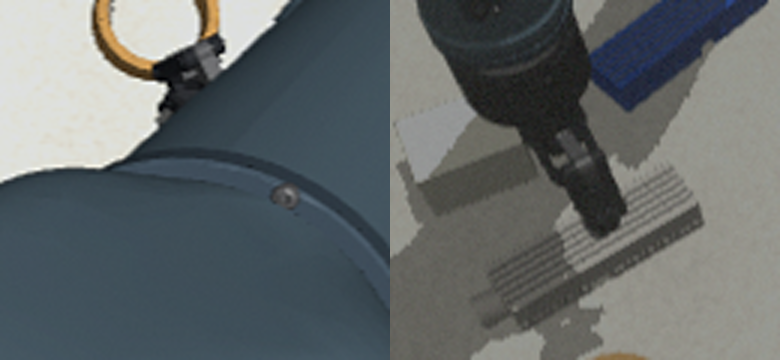

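The gripper is centred over the housing (right crop, about (600,225)) and the tape is clear of the fingers. Descending now.

```bash
python3 -m crank '{"delta_pos":[[0,0,0.7],[0,0,0.7],[0,0,0.7],[0,0,0.6],[0,0,0.4],[0,0,0.3],[0,0,0]],"twist":[[0,0,0],[0,0,0],[0,0,0],[0,0,0],[0,0,0],[0,0,0],[0,0,0]],"gripper":[85,85,85,85,85,85,85]}'
python3 -m crank '{"delta_pos":[[0,0,0],[0,0,0],[0,0,0],[0,0,0],[0,0,0],[0,0,0],[0,0,0],[0,0,0]],"twist":[[0,0,0],[0,0,0],[0,0,0],[0,0,0],[0,0,0],[0,0,0],[0,0,0],[0,0,0]],"gripper":[60,50,40,30,20,20,20,20]}'
```

```text
time: 7.08
tcp_pos: [480.7, -336.4, 27.9]
tool_rot: [-1.674, -2.658, -0.0]
force: [0.2, -0.2, 0.6]
gripper_width: 0.996
finger_force: 0.0
time: 8.07
tcp_pos: [481.2, -336.8, 29.0]
tool_rot: [1.673, 2.658, -0.0]
force: [-0.8, -0.2, 5.0]
gripper_width: 0.502
finger_force: 62.9
```

```bash
python3 -m crank '{"delta_pos":[[0,0,-0.2],[0,0,-0.6],[0,0,-1],[0,0,-1],[0,0,-1],[0,0,-1],[0,0,-0.6],[0,0,0]],"twist":[[0,0,0],[0,0,0],[0,0,0],[0,0,0],[0,0,0],[0,0,0],[0,0,0],[0,0,0]],"gripper":[20,20,20,20,20,20,20,20]}'
python3 - <<'E'
from h import *
n=np.array([.2215,.9752]);x=np.array([.9752,-.2215])
p=219*n+514.2*x;print(p)
to([*p,160],-12.8)
E
```

```text
time: 9.07
tcp_pos: [481.4, -336.7, 164.4]
tool_rot: [1.673, 2.657, 0.0]
force: [-0.6, -0.2, -5.0]
gripper_width: 0.501
finger_force: 62.0
[549.95634  99.6735 ]
t 9.07 tcp [ 481.4 -336.7  164.4] yang 25.61 zaxis [ 1.8e-03 -9.0e-04 -1.0e+00] F [-0.6 -0.2 -5. ] w 0.501 ff 62.0
units [14.555 10.019  0.164] twist z 4.802 vertical err twist xy [0.0013 0.0016]
```

```bash
python3 -m crank '{"delta_pos":[[0.5,0.35,0],[0.95,0.65,0],[0.95,0.65,0],[0.95,0.65,0],[0.95,0.65,0],[0.95,0.65,0],[0.95,0.65,0],[0.95,0.65,0],[0.95,0.65,0],[0.95,0.65,0],[0.95,0.65,0],[0.95,0.65,0],[0.95,0.65,0],[0.95,0.65,0],[0.95,0.65,0],[0.75,0.56,0],[0,0,0]],"twist":[[0,0,0],[0,0,0],[0,0,0],[0,0,0],[0,0,0],[0,0,0],[0,0,0],[0,0,0],[0,0,0],[0,0,0],[0,0,0],[0,0,0],[0,0,0],[0,0,0],[0,0,0],[0,0,0],[0,0,0]],"gripper":[20,20,20,20,20,20,20,20,20,20,20,20,20,20,20,20,20]}'
python3 -m crank '{"delta_pos":[[0,0,0],[0,0,0],[0,0,0],[0,0,0],[0,0,0],[0,0,0],[0,0,0]],"twist":[[0,0,0.6],[0,0,0.9],[0,0,0.9],[0,0,0.9],[0,0,0.9],[0,0,0.6],[0,0,0]],"gripper":[20,20,20,20,20,20,20]}'
python3 -c "
from h import *
to([550,99.7,110],-12.8)"
```

```text
time: 11.2
tcp_pos: [548.1, 103.3, 162.0]
tool_rot: [-1.666, -2.661, 0.0]
force: [-0.7, -0.3, -4.6]
gripper_width: 0.5
finger_force: 61.8
time: 12.08
tcp_pos: [548.4, 99.4, 162.6]
tool_rot: [-2.454, -1.96, 0.003]
force: [0.0, -1.2, -3.4]
gripper_width: 0.505
finger_force: 61.9
t 12.07 tcp [548.4  99.4 162.6] yang -12.77 zaxis [-1.6e-03 -8.0e-04 -1.0e+00] F [ 0.  -1.2 -3.4] w 0.505 ff 61.9
units [0.028 0.064 2.103] twist z 0.004 vertical err twist xy [-0.0014  0.0011]
```

```bash
python3 -m crank '{"delta_pos":[[0.03,0.06,0.4],[0,0,0.7],[0,0,0.7],[0,0,0.7],[0,0,0.4],[0,0,0.2],[0,0,0]],"twist":[[0,0,0],[0,0,0],[0,0,0],[0,0,0],[0,0,0],[0,0,0],[0,0,0]],"gripper":[20,20,20,20,20,20,20]}'
python3 - <<'E'
from h import *
to([550,99.7,61],-12.8)
t=snap("top",3);s=snap("scene",3)
a=crop(t,130,170,180,120,2.2);b=crop(s,340,200,180,120,2.2)
a=cv2.resize(a,(640,300));
cv2.imwrite("pics/c3.png",np.vstack([cv2.resize(crop(t,130,180,170,90,1),(560,296)),cv2.resize(crop(s,350,215,170,90,1),(560,296))]))
E
```

```text
time: 12.95
tcp_pos: [551.1, 100.1, 85.7]
tool_rot: [2.455, 1.96, -0.0]
force: [0.2, -0.3, -4.3]
gripper_width: 0.503
finger_force: 61.9
t 12.95 tcp [551.1 100.1  85.7] yang -12.79 zaxis [ 0. -0. -1.] F [ 0.2 -0.3 -4.3] w 0.503 ff 61.9
units [-0.024 -0.038  0.989] twist z 0.001 vertical err twist xy [0. 0.]
```

View pics/c3.png

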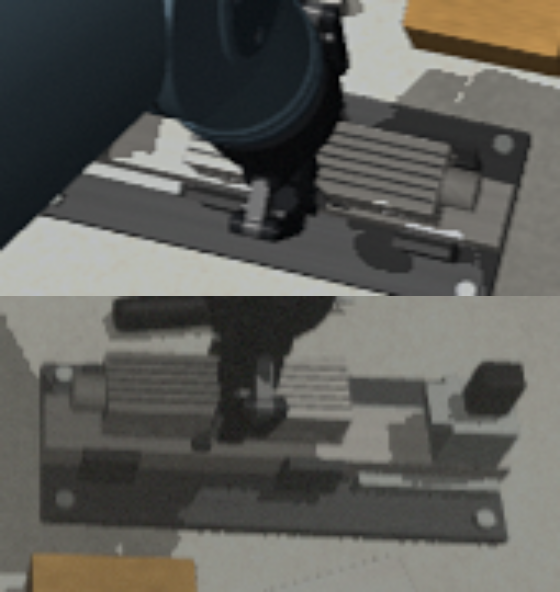

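The housing hangs over the nest, spigot away from the clamp. Its spigot-end edge is at about (446,178) in the top crop, and its ends are at x=105 and x=350 in the scene crop. I'll compare these with the TCP to find the grasp offset and the camera bias.

Run:
```python
from h import *
t=load("top3");s=load("scene3");k=560/170;n=np.array([.2215,.9752]);x=np.array([.9752,-.2215])
f=lambda c,off,p,z:(lambda q:(round(q@n,1),round(q@x,1)))(ray(c,(off[0]+(p[0]+.5)/k-.5,off[1]+(p[1]+.5)/k-.5),z)[:2])
print("tcp",np.array([551.1,100.1])@n,np.array([551.1,100.1])@x)
for p in[(455,140),(437,215)]:print("top spig",f(t,(130,180),p,88.7))
for p in[(106,353),(104,409),(348,368),(352,418)]:print("scene",f(s,(350,215),(p[0],p[1]-296),88.7))
print("spigot tip top",f(t,(130,180),(478,190),72.7),"scene",f(s,(350,215),(74,392-296),72.7))
```

```text
tcp 219.68617 515.26057
top spig (np.float64(140.0), np.float64(540.0))
top spig (np.float64(139.2), np.float64(494.5))
scene (np.float64(143.5), np.float64(495.3))
scene (np.float64(141.3), np.float64(536.3))
scene (np.float64(294.0), np.float64(498.9))
scene (np.float64(292.5), np.float64(535.2))
spigot tip top (np.float64(122.3), np.float64(517.3)) scene (np.float64(124.8), np.float64(515.1))
```

```bash
python3 -m crank '{"delta_pos":[[0.108,-0.09,0],[0,0,0.2],[0,0,0.2],[0,0,0.16],[0,0,0],[0,0,0]],"twist":[[0,0,0],[0,0,0],[0,0,0],[0,0,0],[0,0,0],[0,0,0]],"gripper":[20,20,20,20,20,20]}'; python3 -c "
from h import *
to([550,102,61],-12.8)"
```

```text
time: 13.8
tcp_pos: [549.5, 103.2, 71.8]
tool_rot: [2.455, 1.96, 0.0]
force: [0.1, -0.5, -4.6]
gripper_width: 0.5
finger_force: 61.9
t 13.8 tcp [549.5 103.2  71.8] yang -12.79 zaxis [ 1.e-04 -1.e-04 -1.e+00] F [ 0.1 -0.5 -4.6] w 0.5 ff 61.9
units [-0.041  0.032  0.433] twist z 0.001 vertical err twist xy [0.0001 0.    ]
```

No contact yet. Lowering in small steps while I watch the force.

```bash
python3 -m crank '{"delta_pos":[[0,0,0.08],[0,0,0.06],[0,0,0]],"twist":[[0,0,0],[0,0,0],[0,0,0]],"gripper":[20,20,20]}'; python3 -m crank '{"delta_pos":[[0,0,0.06],[0,0,0]],"twist":[[0,0,0],[0,0,0]],"gripper":[20,20]}'
```

```text
time: 14.18
tcp_pos: [549.3, 103.3, 68.2]
tool_rot: [-2.455, -1.96, 0.0]
force: [0.5, -0.2, -4.9]
gripper_width: 0.504
finger_force: 61.9
time: 14.42
tcp_pos: [549.3, 103.2, 66.7]
tool_rot: [-2.455, -1.96, 0.0]
force: [-0.3, -0.2, -3.8]
gripper_width: 0.503
finger_force: 61.9
```

```bash
python3 -m crank '{"delta_pos":[[0,0,0.06],[0,0,0]],"twist":[[0,0,0],[0,0,0]],"gripper":[20,20]}'; python3 -m crank '{"delta_pos":[[0,0,0.06],[0,0,0]],"twist":[[0,0,0],[0,0,0]],"gripper":[20,20]}'
```

```text
time: 14.68
tcp_pos: [549.3, 103.2, 65.2]
tool_rot: [-2.455, -1.96, 0.0]
force: [-0.3, -0.1, -3.8]
gripper_width: 0.501
finger_force: 61.9
time: 14.92
tcp_pos: [549.3, 103.2, 63.7]
tool_rot: [-2.455, -1.96, 0.0]
force: [-0.7, 0.3, -3.4]
gripper_width: 0.502
finger_force: 61.9
```

```bash
python3 -m crank '{"delta_pos":[[0,0,0.05],[0,0,0]],"twist":[[0,0,0],[0,0,0]],"gripper":[20,20]}'; python3 -m crank '{"delta_pos":[[0,0,0.04],[0,0,0]],"twist":[[0,0,0],[0,0,0]],"gripper":[20,20]}'; python3 -m crank '{"delta_pos":[[0,0,0.03],[0,0,0]],"twist":[[0,0,0],[0,0,0]],"gripper":[20,20]}'
```

```text
time: 15.18
tcp_pos: [549.3, 103.3, 62.4]
tool_rot: [-2.455, -1.96, 0.0]
force: [-0.3, 0.7, -4.8]
gripper_width: 0.507
finger_force: 61.9
time: 15.42
tcp_pos: [549.3, 103.2, 61.5]
tool_rot: [-2.455, -1.96, 0.0]
force: [-0.4, -0.4, -4.2]
gripper_width: 0.5
finger_force: 61.9
time: 15.68
tcp_pos: [549.4, 103.3, 61.0]
tool_rot: [-2.455, -1.96, -0.0]
force: [-1.1, 0.3, -0.3]
gripper_width: 0.502
finger_force: 62.1
```

The housing touched down at TCP z = 61.0, which is the 32 mm floor plus the 29 mm grasp offset, so the groove is over the key. Releasing and going up.

```bash
python3 -m crank '{"delta_pos":[[0,0,0],[0,0,0],[0,0,0],[0,0,0],[0,0,0],[0,0,0],[0,0,-0.3],[0,0,-1],[0,0,-1],[0,0,-1],[0,0,-1],[0,0,-1],[0,0,0]],"twist":[[0,0,0],[0,0,0],[0,0,0],[0,0,0],[0,0,0],[0,0,0],[0,0,0],[0,0,0],[0,0,0],[0,0,0],[0,0,0],[0,0,0],[0,0,0]],"gripper":[48,52,60,70,85,85,85,85,85,85,85,85,85]}'
python3 - <<'E'
from h import *
n=np.array([.2215,.9752]);x=np.array([.9752,-.2215])
print(np.array([549.4,103.3])@n,np.array([549.4,103.3])@x)
t=snap("top",4);s=snap("scene",4)
cv2.imwrite("pics/c4.png",np.vstack([cv2.resize(crop(t,130,180,170,90,1),(560,296)),cv2.resize(crop(s,350,215,170,90,1),(560,296))]))
E
```

```text
time: 17.3
tcp_pos: [550.6, 103.4, 195.4]
tool_rot: [2.454, 1.959, 0.006]
force: [1.1, 1.1, 0.2]
gripper_width: 0.997
finger_force: 0.0
222.43025999999998 512.89393
```

View pics/c4.png

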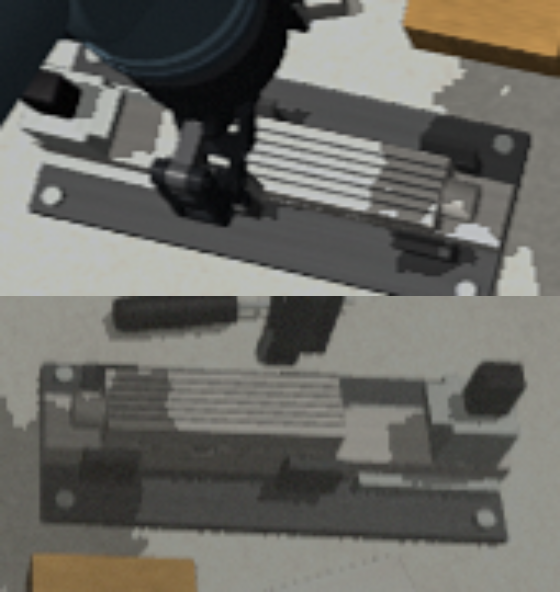

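The housing lies flat and level in the nest, spigot left and plain end at about (345,405) in the scene crop. The clamp is still open, with its face at about (428,410). Next is the clamp grip.

Run:
```python
from h import *
s=load("scene4");t=load("top0");k=560/170
n=np.array([.2215,.9752]);x=np.array([.9752,-.2215])
f=lambda c,off,p,z,k:(lambda q:(round(q@n,1),round(q@x,1)))(ray(c,(off[0]+(p[0]+.5)/k-.5,off[1]+(p[1]+.5)/k-.5),z)[:2])
for p in[(343,376),(346,432),(107,371),(105,428)]:print("housing",f(s,(350,215),(p[0],p[1]-296),64,k))
for p in[(485,366),(523,365),(523,385),(475,386)]:print("grip",f(s,(350,215),(p[0],p[1]-296),112,k))
p=386*n+513*x;print(p);to([*p,195],-12.8)
```

```text
housing (np.float64(298.2), np.float64(489.1))
housing (np.float64(295.6), np.float64(530.7))
housing (np.float64(147.1), np.float64(492.8))
housing (np.float64(144.8), np.float64(535.3))
grip (np.float64(369.4), np.float64(508.5))
grip (np.float64(392.5), np.float64(506.7))
grip (np.float64(390.1), np.float64(521.0))
grip (np.float64(361.1), np.float64(523.2))
[585.7766 262.7977]
t 17.4 tcp [549.1 103.3 193.2] yang -12.79 zaxis [-1.e-04  3.e-04 -1.e+00] F [-0.   0.1 -0.1] w 0.994 ff 0.0
units [ 6.545  0.019 -0.071] twist z 0.002 vertical err twist xy [-0.0002 -0.0002]
```

```bash
python3 -m crank '{"delta_pos":[[0.5,0,0],[1,0,0],[1,0,0],[1,0,0],[1,0,0],[1,0,0],[0.7,0,0],[0.3,0.02,0],[0,0,0]],"twist":[[0,0,0],[0,0,0],[0,0,0],[0,0,0],[0,0,0],[0,0,0],[0,0,0],[0,0,0],[0,0,0]],"gripper":[85,85,85,85,85,85,85,85,85]}'
python3 - <<'E'
from h import *
to([585.6,261.8,103],-12.8)
s=snap("scene",5);t=snap("top",5)
cv2.imwrite("pics/c5.png",np.vstack([cv2.resize(crop(t,100,160,200,106,1),(560,296)),cv2.resize(crop(s,390,180,170,90,1),(560,296))]))
E
```

```text
time: 18.52
tcp_pos: [585.9, 261.5, 193.2]
tool_rot: [2.455, 1.96, -0.001]
force: [0.4, 0.2, 0.0]
gripper_width: 0.996
finger_force: 0.0
t 18.52 tcp [585.9 261.5 193.2] yang -12.78 zaxis [-1.e-04 -5.e-04 -1.e+00] F [0.4 0.2 0. ] w 0.996 ff 0.0
units [ 0.011 -0.014  3.607] twist z 0.002 vertical err twist xy [0.0001 0.0005]
```

View pics/c5.png

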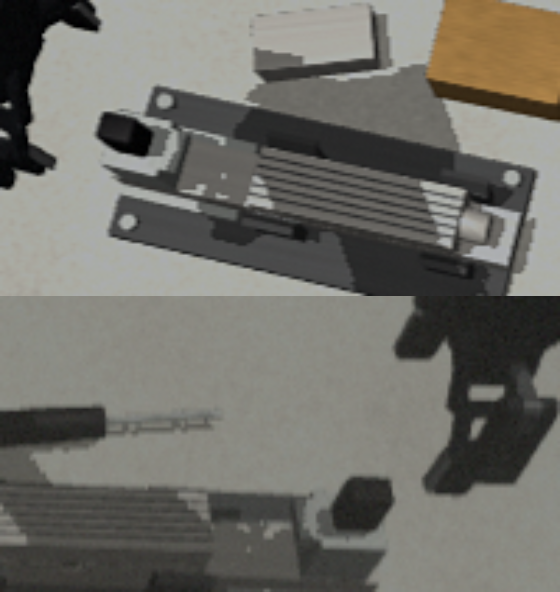

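Run:
```python
from h import *
t=load("top5");s=load("scene5");n=np.array([.2215,.9752]);x=np.array([.9752,-.2215])
for nm,c,o,k,dy in(("top",t,(100,160),2.8,0),("scene",s,(390,180),560/170,296)):
    for z in(180,112,98): print(nm,"tcp xy at z",z,(np.array(proj(c,[585.9,261.5,z]))-o)*k+[0,dy])
# grip top outline in top crop -> nest s, lateral at z=112 (top face) 
m=(t["pixels"].max(2)<30).astype(np.uint8);m[:, :134]=0;m[:190]=0;m[220:]=0;m[:,160:]=0
q=cv2.boundingRect(m);ys,xs=np.nonzero(m);print(q,len(xs))
a=np.array([ray(t,p,112)[:2] for p in zip(xs,ys)]);print("s",np.percentile(a@n,[2,50,98]),"lat",np.percentile(a@x,[2,50,98]))
```

```text
top tcp xy at z 180 [63.03033254 93.20234419]
top tcp xy at z 112 [105.25905937 125.10800973]
top tcp xy at z 98 [113.18857294 131.09910695]
scene tcp xy at z 180 [421.67756548 423.93750479]
scene tcp xy at z 112 [379.09267818 488.0748543 ]
scene tcp xy at z 98 [371.00512507 500.25556565]
(135, 201, 19, 15) 139
s [353.19591054 365.63179991 387.76720488] lat [499.20816802 508.62741154 521.02835275]
```

The grip stands about 5 mm nearer the housing than nominal (s ≈ 380). I'll push it from behind with shut fingers rather than gripping it, so there is no sideways load. First I'll go behind it and down.

```bash
python3 -m crank '{"delta_pos":[[0.6,0,0],[0.6,0,0],[0,0,0],[0,0,0.6],[0,0,0.8],[0,0,0.8],[0,0,0.7],[0,0,0.5],[0,0,0.2],[0,0,0],[0,0,0]],"twist":[[0,0,0],[0,0,0],[0,0,0],[0,0,0],[0,0,0],[0,0,0],[0,0,0],[0,0,0],[0,0,0],[0,0,0],[0,0,0]],"gripper":[0,0,0,0,0,0,0,0,0,0,0]}'
python3 -c "
from h import *
to([585.6,261.8,103],-12.8)"
```

```text
time: 20.0
tcp_pos: [593.0, 291.0, 104.0]
tool_rot: [2.455, 1.96, 0.002]
force: [-0.2, 1.3, -0.0]
gripper_width: 0.002
finger_force: 0.0
t 20.0 tcp [593. 291. 104.] yang -12.79 zaxis [ 1.1e-03  6.0e-04 -1.0e+00] F [-0.2  1.3 -0. ] w 0.002 ff 0.0
units [-1.206 -0.028  0.039] twist z 0.001 vertical err twist xy [ 0.0009 -0.0008]
```

```bash
python3 -m crank '{"delta_pos":[[-0.2,0,0],[-0.2,0,0],[-0.2,0,0],[-0.2,0,0],[-0.2,0,0],[0,0,0]],"twist":[[0,0,0],[0,0,0],[0,0,0],[0,0,0],[0,0,0],[0,0,0]],"gripper":[0,0,0,0,0,0]}'
python3 -m crank '{"delta_pos":[[-0.2,0,0],[-0.2,0,0],[-0.2,0,0],[-0.2,0,0],[-0.1,0,0],[-0.1,0,0]],"twist":[[0,0,0],[0,0,0],[0,0,0],[0,0,0],[0,0,0],[0,0,0]],"gripper":[0,0,0,0,0,0]}'
```

```text
time: 20.75
tcp_pos: [586.9, 265.7, 103.5]
tool_rot: [2.456, 1.959, -0.001]
force: [-0.1, 0.5, -0.0]
gripper_width: 0.002
finger_force: 0.4
time: 21.5
tcp_pos: [581.4, 242.0, 103.4]
tool_rot: [-2.455, -1.96, -0.0]
force: [0.3, 3.3, 0.5]
gripper_width: -0.004
finger_force: 1.5
```

```bash
python3 -m crank '{"delta_pos":[[-0.1,0,0],[-0.1,0,0],[-0.1,0,0],[-0.1,0,0],[-0.1,0,0],[-0.05,0,0]],"twist":[[0,0,0],[0,0,0],[0,0,0],[0,0,0],[0,0,0],[0,0,0]],"gripper":[0,0,0,0,0,0]}'
python3 - <<'E'
from h import *
s=snap("scene",6);t=snap("top",6)
cv2.imwrite("pics/c6.png",np.vstack([cv2.resize(crop(t,100,160,200,106,1),(560,296)),cv2.resize(crop(s,370,190,170,90,1),(560,296))]))
E
```

```text
time: 22.25
tcp_pos: [578.3, 228.4, 103.3]
tool_rot: [-2.455, -1.96, 0.0]
force: [1.6, 2.5, 1.7]
gripper_width: -0.001
finger_force: 1.5
```

View pics/c6.png

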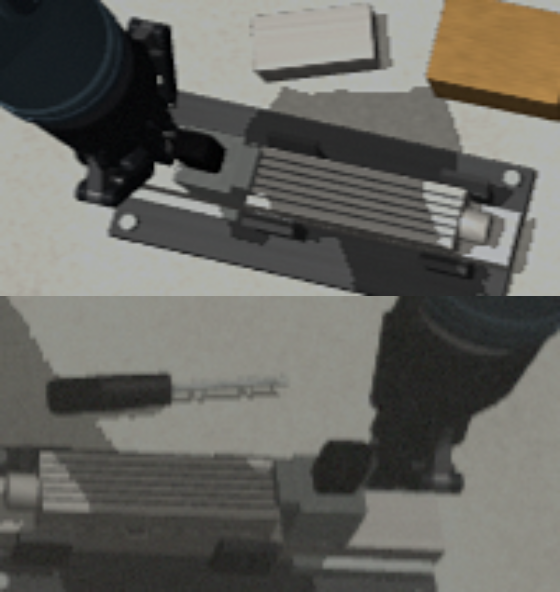

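The clamp slides cleanly and its toe has reached the housing's plain end (about (275,490) in the scene crop). Last stretch in small steps.

```bash
python3 -m crank '{"delta_pos":[[-0.06,0,0],[-0.06,0,0],[-0.06,0,0],[0,0,0]],"twist":[[0,0,0],[0,0,0],[0,0,0],[0,0,0]],"gripper":[0,0,0,0]}'
python3 -m crank '{"delta_pos":[[-0.04,0,0],[-0.04,0,0],[0,0,0]],"twist":[[0,0,0],[0,0,0],[0,0,0]],"gripper":[0,0,0]}'
python3 -m crank '{"delta_pos":[[-0.04,0,0],[-0.04,0,0],[0,0,0]],"twist":[[0,0,0],[0,0,0],[0,0,0]],"gripper":[0,0,0]}'
```

```text
time: 22.85
tcp_pos: [577.2, 224.0, 103.2]
tool_rot: [2.455, 1.96, -0.001]
force: [-0.1, 2.0, 0.4]
gripper_width: -0.001
finger_force: 1.1
time: 23.22
tcp_pos: [576.8, 222.2, 103.2]
tool_rot: [2.455, 1.96, -0.0]
force: [0.7, 2.2, -0.4]
gripper_width: 0.002
finger_force: 1.3
time: 23.6
tcp_pos: [576.4, 220.2, 103.2]
tool_rot: [2.455, 1.96, -0.0]
force: [0.3, 1.8, 0.2]
gripper_width: -0.002
finger_force: 1.2
```

```bash
for i in 1; do python3 -m crank '{"delta_pos":[[-0.04,0,0],[-0.03,0,0],[0,0,0]],"twist":[[0,0,0],[0,0,0],[0,0,0]],"gripper":[0,0,0]}'; done
python3 -m crank '{"delta_pos":[[-0.03,0,0],[-0.03,0,0],[0,0,0]],"twist":[[0,0,0],[0,0,0],[0,0,0]],"gripper":[0,0,0]}'
python3 -m crank '{"delta_pos":[[-0.03,0,0],[-0.03,0,0],[0,0,0]],"twist":[[0,0,0],[0,0,0],[0,0,0]],"gripper":[0,0,0]}'
```

```text
time: 23.98
tcp_pos: [576.1, 219.2, 103.3]
tool_rot: [-2.455, -1.96, -0.001]
force: [1.4, 5.2, -2.3]
gripper_width: -0.0
finger_force: 2.5
time: 24.35
tcp_pos: [575.9, 217.9, 103.3]
tool_rot: [-2.454, -1.96, -0.001]
force: [2.1, 5.8, -1.9]
gripper_width: 0.002
finger_force: 2.9
time: 24.72
tcp_pos: [575.8, 217.9, 103.3]
tool_rot: [-2.453, -1.961, -0.004]
force: [3.2, 9.3, -4.7]
gripper_width: 0.001
finger_force: 4.4
```

The force rose to about 10 N and motion stopped, so the face bears and the housing sits against the key. Backing off and checking.

```bash
python3 -m crank '{"delta_pos":[[0.2,0,0],[0.6,0,0],[0.6,0,0],[0,0,-0.6],[0,0,-1],[0,0,-1],[0.8,0,-1],[1,0,0],[1,0,0],[1,0,0],[0,0,0],[0,0,0]],"twist":[[0,0,0],[0,0,0],[0,0,0],[0,0,0],[0,0,0],[0,0,0],[0,0,0],[0,0,0],[0,0,0],[0,0,0],[0,0,0],[0,0,0]],"gripper":[0,0,0,0,0,0,0,0,0,0,0,0]}'
python3 - <<'E'
from h import *
s=snap("scene",7);t=snap("top",7)
cv2.imwrite("pics/c7.png",np.vstack([cv2.resize(crop(t,120,160,200,106,1),(560,296)),cv2.resize(crop(s,350,190,170,90,1),(560,296))]))
E
```

```text
time: 26.22
tcp_pos: [604.4, 340.8, 193.8]
tool_rot: [2.455, 1.958, -0.001]
force: [-0.3, -0.1, 0.0]
gripper_width: -0.002
finger_force: 0.0
```

View pics/c7.png

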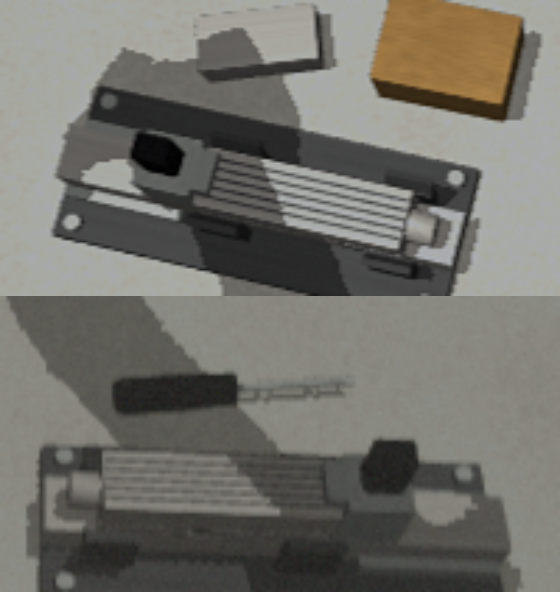

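The clamp face meets the housing's plain end, at about (345,500) in the scene crop, with the toe over it. The housing is level, the spigot points away from the clamp, and the bystanders in these crops haven't moved. Handing in.

```bash
python3 -c "
from bench import *
print(sign_off())"
```

```text
the job is handed in; nothing more can be done
None
```

The housing is seated level over the key with its spigot away from the clamp, the clamp face bears on its plain end, and the job was handed in at about 26 s; the groove went straight over the key on lowering, so no shift along the nest was needed.

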